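# Charge the grinding jar through the funnel

### The job

Take the blue funnel from its holder by the yellow tab and set it upright in the mouth of the steel grinding jar, its collar flat on the jar's rim; then pour all six balls from the scoop through the funnel into the jar. Leave the funnel in the jar, put the empty scoop back flat in its tray, and do not shove or knock over the other things on the bench.

Things in the scene. Friction and masses are not known exactly. Their poses are not given: they have to be found in the camera images.
- jar: FIXED steel grinding jar clamped on a green square base (120 x 120 x 20 mm). Origin: centre of the base's underside, z up. Jar outside 68 mm, bore 60 mm, rim 110 mm above the bench, inner floor at 28 mm. Clamp blocks reach 49 mm from the axis, up to 50 mm
- jar_mouth (a point): centre of the jar's mouth, at the rim's height (110 mm above the bench)
- holder: FIXED white cup on a grey square foot (120 x 120 mm) in which the funnel is parked; outside 92 mm, bore 68 mm, 115 mm tall. Origin: centre of its underside
- funnel: loose blue funnel, 150 g. Origin: centre of the stem's lower end, z up the axis. Stem outside 48 mm, bore 42; flat collar 80 mm wide, its underside at z = 41 rests on the holder's or jar's rim; cone to a 132 mm wide rim at z = 100. On the -x side a yellow tab, 9 mm thick, 36 wide (y), rises from the rim leaning outward 30 degrees from vertical, along (-0.5, 0, 0.866), to x = -98, z = 144
- tab (a point): grip point in the middle of the tab, 20 mm below its end along the tab (funnel frame x = -88.5, y = 0, z = 127 mm); grip across the 9 mm thickness, the tool tilted 30 degrees along the tab
- tray: FIXED shallow white tray, 190 (x) x 110 (y) mm outside, 14 mm high, walls and floor 5 mm. Origin: centre of its underside
- scoop: loose aluminium scoop, 200 g, holding the balls. Origin: centre of its underside; x towards the open pouring end. Trough x = -66 to 68, 56 mm wide outside, 50 inside, sides 34 high, floor 3; front of the floor (x = 34 to 68) rises 10 degrees as a lip. A red post at x = -66 carries a red level handle bar over the trough: x = -73 to 19, 14 mm wide (y), 18 high, mid-height z = 95 mm
- handle (a point): grip point inside the handle bar (scoop frame x = -8, y = 0, z = 95 mm), close over the centre of mass; grip across y
- lip (a point): middle of the pouring edge (scoop frame x = 68, y = 0, z = 9 mm)
- ball0_center (a point): centre of a 20 mm orange ceramic grinding ball, 25 g; starts lying in the scoop; rolls on slopes over about 11 degrees
- ball1_center (a point): centre of a 20 mm white ceramic grinding ball, 25 g; starts lying in the scoop; rolls on slopes over about 11 degrees
- ball2_center (a point): centre of a 20 mm orange ceramic grinding ball, 25 g; starts lying in the scoop; rolls on slopes over about 11 degrees
- ball3_center (a point): centre of a 20 mm white ceramic grinding ball, 25 g; starts lying in the scoop; rolls on slopes over about 11 degrees
- ball4_center (a point): centre of a 20 mm orange ceramic grinding ball, 25 g; starts lying in the scoop; rolls on slopes over about 11 degrees
- ball5_center (a point): centre of a 20 mm white ceramic grinding ball, 25 g; starts lying in the scoop; rolls on slopes over about 11 degrees
- wash_bottle: loose bystander, leave it: clear wash bottle with a blue cap and bent blue spout, 72 mm across, 200 tall. Origin: centre of its underside
- beaker: loose bystander, leave it: glass beaker, 76 mm across, 90 tall. Origin: centre of its underside
- reagent: loose bystander, leave it: amber glass bottle with black cap, 60 mm across, 120 tall. Origin: centre of its underside
- slide_box: loose bystander, leave it: low green box, 80 x 60 x 38 mm. Origin: centre of its underside
- timer: loose bystander, leave it: low white timer, 70 x 70 x 25 mm. Origin: centre of its underside
- tip_box: loose bystander, leave it: blue box of yellow tips, 85 x 120 x 56 mm. Origin: centre of its underside
- pen_cup: FIXED black pen cup, 70 mm across, 140 tall with its pens. Origin: centre of its underside
There are look-alikes about, which are no part of the job. There is more than one size of the tray; the one meant has the size given above.

How it is judged:
By the outcome, as a careful person would: the job done as asked, in the order asked, and still so for the second after the job is handed in, with the robot touching nothing.
It also fails if it takes over 67 s, if anything falls off the work surface, if the arm or the gripper's body presses on something with over 40 N, if the wrist force passes 120 N, or if a joint passes its speed limit or range.

### The arm

A 6-joint arm with a two-finger parallel gripper is mounted at the origin on the work surface. World frame = base frame: x ahead of the robot, y to its left, z up, the work surface at z = 0. Lengths are in mm, angles in degrees, forces in N, time in s.
With the tool pointing down it reaches from about 275 to 750 mm from the base axis. Payload 10.2 kg.
Tool frame: the origin (TCP) lies midway between the tips of the shut fingers; the grasp point (between the pads) lies 19 mm behind it; z points along the fingers, y is the line along which they close (so a half turn about z gives the same grasp; the last joint's range is limited). The gripper opens to 85 mm and grips with 20 to 120 N. Pads are 22 mm wide; open, the fingers measure 114 mm over their backs; the gripper's body (76 mm by 85 mm) begins 54 mm behind the grasp point. The pads swing forward as they close: fully open they stand 13 mm farther back than shut.
Start: joints at [-89.118, 17.928, 85.812, -0, 76.261, -12.8], TCP at [124.168, -510.111, 231.294] pointing down, gripper open.
Joint ranges: [-168.41, 168.41], [-55.51, 124.54], [10.69, 146.95], [-70.63, 250.63], [1, 178], [-165.06, 165.06]. Speed limits (degrees/s): [136.94, 136.94, 172.46, 180, 180, 180].

### API

Orientations are given as a 3x3 rotation matrix whose columns are the frame's x, y, z axes.
In Python, from plant import manip gives the robot as it stands.
- The arm moves only by the tool move_arm, never from a script. Its argument "increments" is a list of rows, each an object of numbers: "dx", "dy", "dz": the shift along the tool's x, y, z in m; "rx", "ry", "rz": the turn, a rotation vector about the tool's x, y, z in degrees; "claw": the opening, from 0 (shut) to 1 (fully open). In form: [{"dx": .., "dy": .., "dz": .., "rx": .., "ry": .., "rz": .., "claw": ..}, ...]. A call has 1 to 12 rows; each row shifts and turns the commanded pose from where the row before left it, along the tool's axes as they then stand; what a row does not reach is not made up. A row lasts 1/10 s, in which the tool goes at most 50 mm and 8.59 degrees, less where a joint would pass 70% of its speed; a pose out of reach is approached as far as the arm can. A call with a gripper value outside its range is refused whole. The fingers move at their own pace and stop on an object; the grip force is fixed at half the most. Time passes only in rows, so rows that do not move let the fingers close. It gives the time, the measured TCP pose, the force, the opening and the grip force at its end, in the units of the state.
- manip.read_state(): the state, without advancing time (a new reading comes with each control period).
- manip.capture(name): name is "scene" or "top" or "wrist"; returns a dict with "img" (400x640x3 uint8, red, green, blue), "fx", "fy", "cx", "cy" (pixels), "R" (3x3) and "t" (3): a world point X has camera coordinates R X + t. Camera axes: x right, y down, z forward; pixel columns grow to the right and rows downward; lengths in mm; the calibration is good to about 2 mm. A picture is of the moment at which its call begins. There is no depth.
- manip.job_done(): hands the job in; it is judged then, once.
Trained networks look in the newest picture that a camera, given by its name, has taken for a name from the list of things; names that differ only in an ending like _2 or _b are one class to them, and where a whole thing is asked for, a point or a joint stands for the part that bears it (a point fixed in the world has none). Each returns a list of dicts, best first, with "score" (0 to 1); they miss things now and then, are a little off and sometimes report something else, mostly with a low value. They report only what shows in the picture. A call takes as long as a camera call. They do not tell look-alikes from the thing itself.
- manip.recognise(camera, name): "at" ([x, y, z] in mm, in world coordinates, good to about 4 mm: the middle of the surface that is visible of it).
- manip.silhouettes(camera, name): "mask" (400x640 bool, what is visible of it).
- manip.mark_of(camera, name): "at" ([x, y, z] in mm, in world coordinates, good to about 4 mm: a listed point, or the origin of a listed thing).
The state is a dict: "t": time; "joint_pos": joint angles; "dq": joint speeds; "effort": joint torques, N m; "ee_pos": TCP position; "eef_rot": TCP orientation; "force": force on the tool from outside, world axes, zero at the start; "wrist_torque": the same for the moment, N m; "opening": finger opening in mm; "grip_force": force on a finger pad.
Only numpy, scipy, OpenCV 4.12 (cv2) and the standard library are available. Lean on these libraries where they do the work, as an engineer would, in place of code of your own. Each camera call takes 0.05 s, during which the arm holds its last target. There are 200 camera calls.

## Working session

There is one attempt and no reset: what is moved stays moved. The work goes in short steps, Python scripts to look and compute and a tool call to move; the robot and the scene stay as the last step left them, time stands still between calls to the robot, and variables do not carry over. Pictures are saved under pics/ and viewed, at most 10 in all, crops included, and the job is handed in when it is done.

Besides the shell and the picture viewer there is one more tool, called after "Call:" by a JSON object that holds its "api" and its "payload", one argument or row to a line. move_arm: Moves the arm, as the interface text tells. Its arguments: {"type":"object","properties":{"increments":{"type":"array"}},"required":["increments"]}

```bash
ls; mkdir -p pics
cat > h.py <<'E'
import numpy as np, cv2
from plant import manip
np.set_printoptions(precision=1,suppress=True)
def snap(c,f=None):
    d=manip.capture(c)
    if f: cv2.imwrite('pics/'+f,d['img'][:,:,::-1])
    return d
def proj(d,X):
    p=np.array(d['R'])@np.array(X,float)+np.array(d['t']); return np.array([d['fx']*p[0]/p[2]+d['cx'],d['fy']*p[1]/p[2]+d['cy']])
def onplane(d,u,v,z):
    R=np.array(d['R']);t=np.array(d['t']); c=-R.T@t
    r=R.T@np.array([(u-d['cx'])/d['fx'],(v-d['cy'])/d['fy'],1]); return c+r*(z-c[2])/r[2]
E
python3 - <<'E'
from h import *
for c in ['scene','top']:
    d=snap(c,c+'0.png')
    for n in ['jar','jar_mouth','holder','funnel','tab','tray','scoop','handle','lip','wash_bottle','beaker','reagent','slide_box','timer','tip_box','pen_cup']:
        print(c,n,[(np.array(o['at']),round(o['score'],2)) for o in manip.mark_of(c,n)][:4])
s=manip.read_state();print(s['t'],s['eef_rot'])
E
```

```text
pics
scene jar [(array([599.9, -31.9,   0. ]), 0.88)]
scene jar_mouth [(array([601.2, -32.7, 108. ]), 0.6)]
scene holder [(array([496.1, 322.7,   3. ]), 0.79), (array([ 513.2, -346. ,   16.6]), 0.58)]
scene funnel [(array([ 565.4, -316.9,   13.4]), 0.68), (array([498.2, 331.5,  77.2]), 0.62)]
scene tab [(array([521.3, 247.5, 201.8]), 0.57), (array([607.2, 519.8,   3.8]), 0.36)]
scene tray [(array([ 197.3, -357.6,    1.4]), 0.9), (array([ 492. , -340.2,    1.1]), 0.82), (array([ 375. , -128.7,   -0.1]), 0.38)]
scene scoop [(array([ 504.2, -334.4,    3.7]), 0.87)]
scene handle [(array([ 496. , -340. ,   99.4]), 0.92), (array([ 508.4, -345.4,   19.2]), 0.5)]
scene lip [(array([ 562.7, -319.2,   14.3]), 0.77), (array([ 377.5, -128.8,   -0.6]), 0.31), (array([524.5, 250.7, 199.4]), 0.15)]
scene wash_bottle [(array([718.9, 202.7,   3.3]), 0.72)]
scene beaker [(array([ 705.8, -202.7,    1.5]), 0.86)]
scene reagent [(array([607.1, 522.5,   5. ]), 0.61), (array([493.4, 324.5,   3.9]), 0.46)]
scene slide_box [(array([376. , 121.3,   2.2]), 0.7), (array([ 493.6, -337.1,  100.6]), 0.28)]
scene t
[... 614 characters left out ...]
p scoop [(array([ 507.7, -334.2,    4.5]), 0.56)]
top handle [(array([ 491.5, -336.1,   98.4]), 0.69)]
top lip [(array([ 566.5, -324.4,   12.7]), 0.79)]
top wash_bottle [(array([797.4,  55.9,  -0.1]), 0.7), (array([713.6, 204.8,  -0.6]), 0.57)]
top beaker [(array([ 703. , -208.3,    2.6]), 0.57)]
top reagent []
top slide_box [(array([380.8, 125.6,   2.2]), 0.9)]
top timer [(array([ 378.3, -124.3,   -0.7]), 0.71)]
top tip_box [(array([799.1,  54.7,  -0.8]), 0.59)]
top pen_cup [(array([ 591.1, -513.2,   -1.8]), 0.65), (array([376.3, 125.2,   2.6]), 0.49), (array([ 566. , -322.8,   11.7]), 0.42), (array([ 377.9, -123.3,   -2.6]), 0.16)]
1.7 [[ 1.   0.2 -0. ]
 [ 0.2 -1.  -0. ]
 [-0.   0.  -1. ]]
```

View pics/scene0.png

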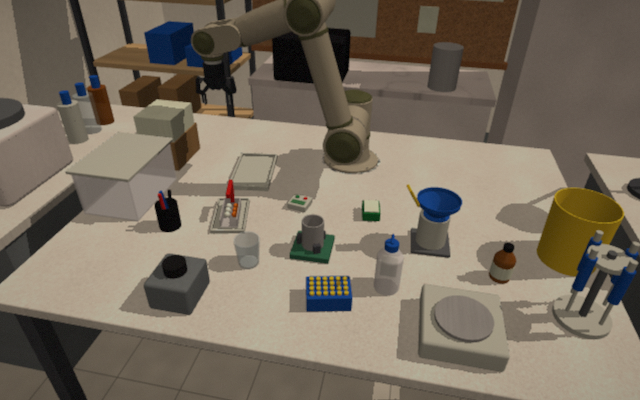

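View pics/top0.png

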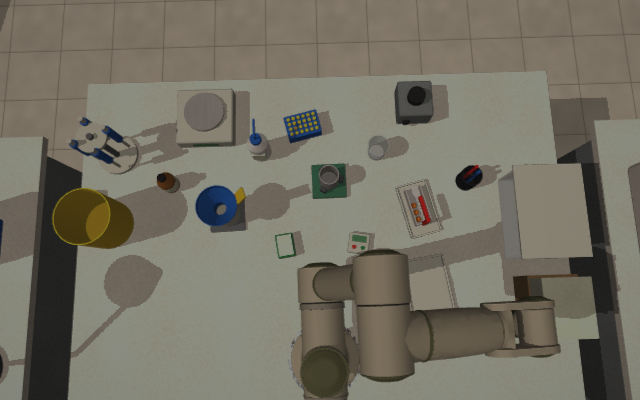

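The funnel sits in the holder with its tab facing the jar side (tab near px 240,195 in top). The scoop is in the smaller tray (px 420,208 in top), and the larger empty tray (px 430,283) is the look-alike.

```bash
cat >> h.py <<'E'
from scipy.spatial.transform import Rotation as Ro
def az(a): a=np.radians(a); return np.array([np.cos(a),np.sin(a),0])
Z=np.array([0,0,1.])
def Rgrip(fx): # funnel x azimuth -> tool R
    X=az(fx); y=.866025*X+.5*Z; z=.5*X-.866025*Z; return np.c_[np.cross(y,z),y,z]
def Rscoop(a,tilt=0): # scoop x azimuth, nose-down tilt; tool x = scoop x
    X=az(a); z=-Z; R=np.c_[X,np.cross(z,X),z]; 
    return Ro.from_rotvec(np.radians(tilt)*np.cross(Z,X)).as_matrix()@R
def plan(p,R,s=None):
    s=s or manip.read_state(); P=np.array(s['ee_pos']);C=np.array(s['eef_rot'])
    rv=np.degrees(Ro.from_matrix(C.T@R).as_rotvec()); d=np.array(p)-P
    print('t',round(s['t'],2),'at',P,'q',np.array(s['joint_pos']),'op',s['opening'],'F',np.array(s['force']))
    print(' world d',d,'| now-axes mm',C.T@d,'| after-rot mm',R.T@d,'| rotvec',rv)
E
python3 - <<'E'
from h import *
print([a for a in dir(manip) if a[0]!='_'])
fx=107; R=Rgrip(fx); O=np.array([495.5,329.5,74])
tab=O-88.5*az(fx)+127*Z; print(tab)
print(np.array(manip.read_state()['eef_rot']).round(3))
plan(tab+19*R[:,2]-110*R[:,2],R)
E
```

```text
['PlanningError', 'capture', 'job_done', 'mark_of', 'read_state', 'recognise', 'silhouettes']
[521.4 244.9 201. ]
[[ 1.   0.2 -0. ]
 [ 0.2 -1.  -0. ]
 [-0.   0.  -1. ]]
t 1.7 at [ 124.2 -510.1  231.3] q [-89.1  17.9  85.8  -0.   76.3 -12.8] op 85.6493188100007 F [-0.4  0.1  0.6]
 world d [410.5 711.5  48.5] | now-axes mm [ 567.1 -594.2  -48.5] | after-rot mm [-600.6  509.5  238.2] | rotvec [ -1.3 -45.8 170.8]
```

Call:
{"api": "move_arm", "payload": {
  "increments": [
    {"dx": 0.026, "dy": -0.027, "dz": -0.01},
    {"dx": 0.026, "dy": -0.027, "dz": -0.01},
    {"dx": 0.026, "dy": -0.027, "dz": -0.01},
    {"dx": 0.026, "dy": -0.027, "dz": -0.01},
    {"dx": 0.026, "dy": -0.027, "dz": -0.01},
    {"dx": 0.026, "dy": -0.027, "dz": -0.01},
    {"dx": 0.026, "dy": -0.027, "dz": -0.01},
    {"dx": 0.026, "dy": -0.027, "dz": -0.01},
    {"dx": 0.026, "dy": -0.027, "dz": -0.01},
    {"dx": 0.026, "dy": -0.027, "dz": -0.01},
    {"dx": 0.026, "dy": -0.027, "dz": -0.01},
    {"dx": 0.026, "dy": -0.027, "dz": -0.01}
  ]
}}

```text
invalid input at $.increments[0]: expected keys dx, dy, dz, rx, ry, rz, claw
```

Call:
{"api": "move_arm", "payload": {
  "increments": [
    {"dx": 0.026, "dy": -0.027},
    {"dx": 0.026, "dy": -0.027},
    {"dx": 0.026, "dy": -0.027},
    {"dx": 0.026, "dy": -0.027},
    {"dx": 0.026, "dy": -0.027},
    {"dx": 0.026, "dy": -0.027},
    {"dx": 0.026, "dy": -0.027},
    {"dx": 0.026, "dy": -0.027},
    {"rz": -8.5},
    {"rz": -8.5},
    {"rz": -8.5},
    {"rz": -8.5}
  ]
}}

```text
invalid input at $.increments[0]: expected keys dx, dy, dz, rx, ry, rz, claw
```

Call:
{"api": "move_arm", "payload": {
  "increments": [
    {"rz": -8.5},
    {"rz": -8.5},
    {"rz": -8.5},
    {"rz": -8.5},
    {"rz": -8.5},
    {"rz": -8.5},
    {"rz": -8.5},
    {"rz": -8.5},
    {"rz": -8.5},
    {"rz": -8.5},
    {"rz": -8.5},
    {"rz": -8.5}
  ]
}}

```text
invalid input at $.increments[0]: expected keys dx, dy, dz, rx, ry, rz, claw
```

Run:
```python
from h import *
fx=107; R=Rgrip(fx); O=np.array([495.5,329.5,74])
tab=O-88.5*az(fx)+127*Z
plan(tab+19*R[:,2]-110*R[:,2],R)
```

```text
t 1.7 at [ 124.2 -510.1  231.3] q [-89.1  17.9  85.8  -0.   76.3 -12.8] op 85.6493188100007 F [-0.4  0.1  0.6]
 world d [410.5 711.5  48.5] | now-axes mm [ 567.1 -594.2  -48.5] | after-rot mm [-600.6  509.5  238.2] | rotvec [ -1.3 -45.8 170.8]
```

Call:
{"api": "move_arm", "payload": {
  "increments": [
    {"dx": 0.03, "dy": -0.032, "dz": -0.01, "rx": 0, "ry": 0, "rz": 0, "claw": 1},
    {"dx": 0.03, "dy": -0.032, "dz": -0.01, "rx": 0, "ry": 0, "rz": 0, "claw": 1},
    {"dx": 0.03, "dy": -0.032, "dz": -0.01, "rx": 0, "ry": 0, "rz": 0, "claw": 1},
    {"dx": 0.03, "dy": -0.032, "dz": -0.01, "rx": 0, "ry": 0, "rz": 0, "claw": 1},
    {"dx": 0.03, "dy": -0.032, "dz": -0.01, "rx": 0, "ry": 0, "rz": 0, "claw": 1},
    {"dx": 0.03, "dy": -0.032, "dz": -0.01, "rx": 0, "ry": 0, "rz": 0, "claw": 1},
    {"dx": 0.03, "dy": -0.032, "dz": -0.01, "rx": 0, "ry": 0, "rz": 0, "claw": 1},
    {"dx": 0.03, "dy": -0.032, "dz": -0.01, "rx": 0, "ry": 0, "rz": 0, "claw": 1},
    {"dx": 0.03, "dy": -0.032, "dz": -0.01, "rx": 0, "ry": 0, "rz": 0, "claw": 1},
    {"dx": 0.03, "dy": -0.032, "dz": -0.01, "rx": 0, "ry": 0, "rz": 0, "claw": 1},
    {"dx": 0.03, "dy": -0.032, "dz": 0, "rx": 0, "ry": 0, "rz": 0, "claw": 1},
    {"dx": 0.03, "dy": -0.032, "dz": 0, "rx": 0, "ry": 0, "rz": 0, "claw": 1}
  ]
}}

```text
t: 2.9
ee_pos: [383.7, -50.1, 331.8]
eef_rot: [[0.972, 0.237, 0.001], [0.237, -0.972, -0.001], [0.001, 0.001, -1.0]]
force: [-0.5, -0.1, -0.2]
opening: 85.6
grip_force: 0.0
```

Call:
{"api": "move_arm", "payload": {
  "increments": [
    {"dx": 0.03, "dy": -0.032, "dz": 0, "rx": 0, "ry": 0, "rz": 0, "claw": 1},
    {"dx": 0.03, "dy": -0.032, "dz": 0, "rx": 0, "ry": 0, "rz": 0, "claw": 1},
    {"dx": 0.03, "dy": -0.032, "dz": 0, "rx": 0, "ry": 0, "rz": 0, "claw": 1},
    {"dx": 0.03, "dy": -0.032, "dz": 0, "rx": 0, "ry": 0, "rz": 0, "claw": 1},
    {"dx": 0.03, "dy": -0.032, "dz": 0, "rx": 0, "ry": 0, "rz": 0, "claw": 1},
    {"dx": 0, "dy": 0, "dz": 0, "rx": 0, "ry": 0, "rz": -8.5, "claw": 1},
    {"dx": 0, "dy": 0, "dz": 0, "rx": 0, "ry": 0, "rz": -8.5, "claw": 1},
    {"dx": 0, "dy": 0, "dz": 0, "rx": 0, "ry": 0, "rz": -8.5, "claw": 1},
    {"dx": 0, "dy": 0, "dz": 0, "rx": 0, "ry": 0, "rz": -8.5, "claw": 1},
    {"dx": 0, "dy": 0, "dz": 0, "rx": 0, "ry": 0, "rz": -8.5, "claw": 1},
    {"dx": 0, "dy": 0, "dz": 0, "rx": 0, "ry": 0, "rz": -8.5, "claw": 1},
    {"dx": 0, "dy": 0, "dz": 0, "rx": 0, "ry": 0, "rz": -8.5, "claw": 1}
  ]
}}

```text
t: 4.1
ee_pos: [491.0, 139.1, 331.3]
eef_rot: [[0.283, 0.959, 0.0], [0.959, -0.283, 0.0], [0.0, 0.0, -1.0]]
force: [-0.4, -0.1, -0.3]
opening: 85.6
grip_force: 0.0
```

Call:
{"api": "move_arm", "payload": {
  "increments": [
    {"dx": 0, "dy": 0, "dz": 0, "rx": 0, "ry": 0, "rz": -8.5, "claw": 1},
    {"dx": 0, "dy": 0, "dz": 0, "rx": 0, "ry": 0, "rz": -8.5, "claw": 1},
    {"dx": 0, "dy": 0, "dz": 0, "rx": 0, "ry": 0, "rz": -8.5, "claw": 1},
    {"dx": 0, "dy": 0, "dz": 0, "rx": 0, "ry": 0, "rz": -8.5, "claw": 1},
    {"dx": 0, "dy": 0, "dz": 0, "rx": 0, "ry": 0, "rz": -8.5, "claw": 1},
    {"dx": 0, "dy": 0, "dz": 0, "rx": 0, "ry": 0, "rz": -8.5, "claw": 1},
    {"dx": 0, "dy": 0, "dz": 0, "rx": 0, "ry": 0, "rz": -8.5, "claw": 1},
    {"dx": 0, "dy": 0, "dz": 0, "rx": 0, "ry": 0, "rz": -8.5, "claw": 1},
    {"dx": 0, "dy": 0, "dz": 0, "rx": 0, "ry": 0, "rz": -8.5, "claw": 1},
    {"dx": 0, "dy": 0, "dz": 0, "rx": 0, "ry": 0, "rz": -8.5, "claw": 1},
    {"dx": 0, "dy": 0, "dz": 0, "rx": 0, "ry": 0, "rz": -8.5, "claw": 1},
    {"dx": 0, "dy": 0, "dz": 0, "rx": 0, "ry": 0, "rz": -8.5, "claw": 1}
  ]
}}

```text
t: 5.3
ee_pos: [491.0, 139.1, 331.3]
eef_rot: [[-0.997, 0.078, -0.0], [0.078, 0.997, 0.0], [0.0, -0.0, -1.0]]
force: [-0.9, 0.0, 0.5]
opening: 85.4
grip_force: 0.0
```

Run:
```python
from h import *
fx=107; R=Rgrip(fx); O=np.array([495.5,329.5,74])
tab=O-88.5*az(fx)+127*Z
plan(tab+19*R[:,2]-110*R[:,2],R)
```

```text
t 5.3 at [491.  139.1 331.3] q [  2.6  13.1  77.3   0.   89.5 -82.9] op 85.39912085231606 F [-0.9  0.   0.5]
 world d [ 43.7  62.3 -51.5] | now-axes mm [-38.7  65.5  51.5] | after-rot mm [-60.   14.8  68. ] | rotvec [-29.6   5.6 -21. ]
```

Call:
{"api": "move_arm", "payload": {
  "increments": [
    {"dx": 0, "dy": 0, "dz": 0, "rx": -5.92, "ry": 1.12, "rz": -4.2, "claw": 1},
    {"dx": 0, "dy": 0, "dz": 0, "rx": -5.92, "ry": 1.12, "rz": -4.2, "claw": 1},
    {"dx": 0, "dy": 0, "dz": 0, "rx": -5.92, "ry": 1.12, "rz": -4.2, "claw": 1},
    {"dx": 0, "dy": 0, "dz": 0, "rx": -5.92, "ry": 1.12, "rz": -4.2, "claw": 1},
    {"dx": 0, "dy": 0, "dz": 0, "rx": -5.92, "ry": 1.12, "rz": -4.2, "claw": 1},
    {"dx": -0.03, "dy": 0.007, "dz": 0.015, "rx": 0, "ry": 0, "rz": 0, "claw": 1},
    {"dx": -0.03, "dy": 0.007, "dz": 0.015, "rx": 0, "ry": 0, "rz": 0, "claw": 1},
    {"dx": 0, "dy": 0, "dz": 0.02, "rx": 0, "ry": 0, "rz": 0, "claw": 1},
    {"dx": 0, "dy": 0, "dz": 0, "rx": 0, "ry": 0, "rz": 0, "claw": 1}
  ]
}}

```text
t: 6.2
ee_pos: [537.1, 192.7, 292.8]
eef_rot: [[-0.958, -0.248, -0.148], [-0.288, 0.83, 0.478], [0.004, 0.501, -0.866]]
force: [0.3, -0.8, 0.1]
opening: 85.4
grip_force: 0.0
```

Run:
```python
from h import *
d=snap('wrist','w1.png'); snap('top');snap('scene')
for c in ['wrist','top','scene']:
  for n in ['tab','funnel','holder']:
    print(c,n,[(np.array(o['at']),round(o['score'],2)) for o in manip.mark_of(c,n)][:2])
fx=107; R=Rgrip(fx); O=np.array([495.5,329.5,74])
tab=O-88.5*az(fx)+127*Z
plan(tab+19*R[:,2],R)
Rf=np.c_[az(fx),az(fx+90),Z]
im=d['img'][:,:,::-1].copy()
for p in [(-98,18,144),(-98,-18,144),(-88.5,0,127),(-72.6,18,100),(-72.6,-18,100)]+[(66*np.cos(a),66*np.sin(a),100) for a in np.linspace(0,6.2,24)]:
    u=proj(d,O+Rf@np.array(p)); cv2.circle(im,tuple(int(round(x)) for x in u),2,(0,0,255),-1)
cv2.imwrite('pics/w1o.png',im)
```

```text
wrist tab [(array([520. , 243.6, 197. ]), 0.89)]
wrist funnel [(array([496.2, 328.8,  72. ]), 0.85)]
wrist holder [(array([494.9, 324.5,  -1.6]), 0.95)]
top tab [(array([524.7, 247.5, 201.2]), 0.61)]
top funnel []
top holder [(array([495.2, 327. ,  -0.4]), 0.75)]
scene tab [(array([522.3, 247.8, 196.6]), 0.84)]
scene funnel [(array([493.7, 329.2,  75.6]), 0.86)]
scene holder [(array([494. , 324.7,   5.6]), 0.97)]
t 6.8 at [537.9 191.7 295.1] q [  -4.7   23.8   73.2   27.8   94.3 -112. ] op 85.92360071026008 F [ 0.3 -0.2  0.9]
 world d [ -19.3   62.2 -110.6] | now-axes mm [  0.7   1.2 128.3] | after-rot mm [  0.2   1.1 128.3] | rotvec [-0.1  0.2 -0.3]
```

View pics/w1o.png

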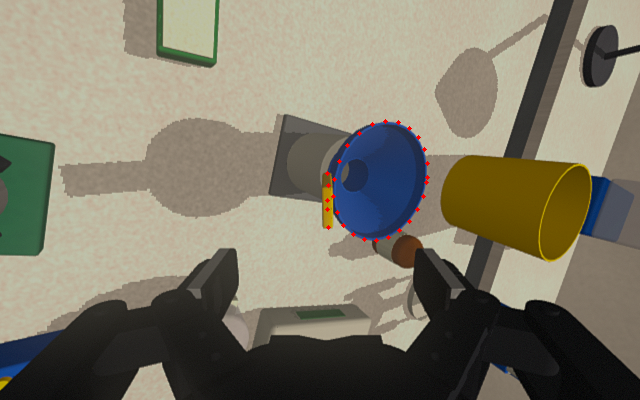

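The projected funnel model lies on the rim (px 335–427, 122–240) and the tab (px 327,200), so I'm advancing to grip.

Call:
{"api": "move_arm", "payload": {
  "increments": [
    {"dx": 0, "dy": 0.001, "dz": 0.035, "rx": 0, "ry": 0, "rz": 0, "claw": 1},
    {"dx": 0, "dy": 0, "dz": 0.035, "rx": 0, "ry": 0, "rz": 0, "claw": 1},
    {"dx": 0, "dy": 0, "dz": 0.035, "rx": 0, "ry": 0, "rz": 0, "claw": 1},
    {"dx": 0, "dy": 0, "dz": 0.023, "rx": 0, "ry": 0, "rz": 0, "claw": 1},
    {"dx": 0, "dy": 0, "dz": 0, "rx": 0, "ry": 0, "rz": 0, "claw": 0},
    {"dx": 0, "dy": 0, "dz": 0, "rx": 0, "ry": 0, "rz": 0, "claw": 0},
    {"dx": 0, "dy": 0, "dz": 0, "rx": 0, "ry": 0, "rz": 0, "claw": 0},
    {"dx": 0, "dy": 0, "dz": 0, "rx": 0, "ry": 0, "rz": 0, "claw": 0},
    {"dx": 0, "dy": 0, "dz": 0, "rx": 0, "ry": 0, "rz": 0, "claw": 0},
    {"dx": 0, "dy": 0, "dz": 0, "rx": 0, "ry": 0, "rz": 0, "claw": 0}
  ]
}}

```text
t: 7.8
ee_pos: [519.6, 253.9, 185.5]
eef_rot: [[-0.958, -0.249, -0.142], [-0.287, 0.83, 0.479], [-0.002, 0.5, -0.866]]
force: [-0.3, -1.8, 5.0]
opening: 8.1
grip_force: 61.4
```

Run:
```python
from h import *
d=snap('wrist','w2.png')
for n in ['tab','funnel']:
    print(n,[(np.array(o['at']),round(o['score'],2)) for o in manip.mark_of('wrist',n)][:2])
fx=107; R=Rgrip(fx); O=np.array([495.5,329.5,74])
s=manip.read_state(); print(s['grip_force'])
tab=O-88.5*az(fx)+127*Z
plan(tab+19*R[:,2],R)
```

```text
tab [(array([521.9, 247. , 195.7]), 0.92), (array([494.2, 326.3,   1.9]), 0.7)]
funnel [(array([494.3, 329.8,  73. ]), 0.68)]
61.53459191322327
t 7.95 at [519.6 253.9 185.5] q [   1.6   27.7   83.9   29.5   78.4 -113.8] op 8.35132774539908 F [-0.7 -1.5  5.6]
 world d [-1.   0.1 -0.9] | now-axes mm [ 1.  -0.1  1. ] | after-rot mm [ 1.  -0.1  1. ] | rotvec [-0.   0.3 -0.2]
```

Call:
{"api": "move_arm", "payload": {
  "increments": [
    {"dx": 0, "dy": 0.01, "dz": -0.0173, "rx": 0, "ry": 0, "rz": 0, "claw": 0},
    {"dx": 0, "dy": 0.01, "dz": -0.0173, "rx": 0, "ry": 0, "rz": 0, "claw": 0},
    {"dx": 0, "dy": 0.01, "dz": -0.0173, "rx": 0, "ry": 0, "rz": 0, "claw": 0},
    {"dx": 0, "dy": 0.01, "dz": -0.0173, "rx": 0, "ry": 0, "rz": 0, "claw": 0},
    {"dx": 0.01, "dy": -0.026, "dz": -0.015, "rx": 0, "ry": 0, "rz": 0, "claw": 0},
    {"dx": 0.013, "dy": -0.034, "dz": -0.0195, "rx": 0, "ry": 0, "rz": 0, "claw": 0},
    {"dx": 0.013, "dy": -0.034, "dz": -0.0195, "rx": 0, "ry": 0, "rz": 0, "claw": 0},
    {"dx": 0.013, "dy": -0.034, "dz": -0.0195, "rx": 0, "ry": 0, "rz": 0, "claw": 0},
    {"dx": 0.013, "dy": -0.034, "dz": -0.0195, "rx": 0, "ry": 0, "rz": 0, "claw": 0},
    {"dx": 0.013, "dy": -0.034, "dz": -0.0195, "rx": 0, "ry": 0, "rz": 0, "claw": 0},
    {"dx": 0.013, "dy": -0.034, "dz": -0.0195, "rx": 0, "ry": 0, "rz": 0, "claw": 0},
    {"dx": 0, "dy": 0, "dz": 0, "rx": 0, "ry": -2.5, "rz": 4.33, "claw": 0}
  ]
}}

```text
t: 9.15
ee_pos: [511.4, -29.5, 263.0]
eef_rot: [[-0.98, -0.17, -0.099], [-0.197, 0.85, 0.488], [0.001, 0.498, -0.867]]
force: [-0.7, 1.3, -0.7]
opening: 8.3
grip_force: 60.6
```

Call:
{"api": "move_arm", "payload": {
  "increments": [
    {"dx": 0, "dy": 0, "dz": 0, "rx": 0, "ry": -4, "rz": 6.93, "claw": 0},
    {"dx": 0, "dy": 0, "dz": 0, "rx": 0, "ry": -4, "rz": 6.93, "claw": 0},
    {"dx": 0, "dy": 0, "dz": 0, "rx": 0, "ry": -4, "rz": 6.93, "claw": 0},
    {"dx": 0, "dy": 0, "dz": 0, "rx": 0, "ry": -4, "rz": 6.93, "claw": 0},
    {"dx": 0, "dy": 0, "dz": 0, "rx": 0, "ry": -4, "rz": 6.93, "claw": 0},
    {"dx": 0, "dy": 0, "dz": 0, "rx": 0, "ry": -4, "rz": 6.93, "claw": 0},
    {"dx": 0, "dy": 0, "dz": 0, "rx": 0, "ry": -4, "rz": 6.93, "claw": 0},
    {"dx": 0, "dy": 0, "dz": 0, "rx": 0, "ry": -4, "rz": 6.93, "claw": 0},
    {"dx": 0, "dy": 0, "dz": 0, "rx": 0, "ry": -4, "rz": 6.93, "claw": 0},
    {"dx": 0, "dy": 0, "dz": 0, "rx": 0, "ry": -4, "rz": 6.93, "claw": 0},
    {"dx": 0, "dy": 0, "dz": 0, "rx": 0, "ry": -4, "rz": 6.93, "claw": 0},
    {"dx": 0, "dy": 0, "dz": 0, "rx": 0, "ry": -4, "rz": 6.93, "claw": 0}
  ]
}}

```text
t: 10.35
ee_pos: [510.6, -25.4, 263.8]
eef_rot: [[-0.093, 0.862, 0.498], [0.996, 0.081, 0.046], [-0.0, 0.5, -0.866]]
force: [0.9, -0.2, -1.4]
opening: 8.2
grip_force: 60.7
```

Run:
```python
from h import *
fx=0; R=Rgrip(fx); 
for c in ['wrist','top','scene']:
  snap(c,c+'3.png')
  for n in ['tab','funnel','jar','jar_mouth']:
    print(c,n,[(np.array(o['at']),round(o['score'],2)) for o in manip.mark_of(c,n)][:2])
s=manip.read_state(); C=np.array(s['eef_rot']);print(C.round(3),s['grip_force'])
J=np.array([600,-32,150]); plan(J-88.5*az(fx)+127*Z+18*R[:,2],R)
```

```text
wrist tab [(array([502.7, -26.9, 274.8]), 0.87)]
wrist funnel [(array([590.2, -17.3, 150.5]), 0.87)]
wrist jar [(array([596.1, -35. ,   2.6]), 0.59)]
wrist jar_mouth [(array([598.7, -31.3, 111.2]), 0.67)]
top tab [(array([503.7, -26.6, 276.2]), 0.61), (array([ 500.9, -338.2,    4.3]), 0.2)]
top funnel [(array([ 378.2, -124.4,   -2.2]), 0.55), (array([ 701.3, -207.4,   -0.9]), 0.42)]
top jar [(array([599. , -29.2,  -1.9]), 0.81)]
top jar_mouth []
scene tab [(array([499.5, -25.3, 276.6]), 0.79), (array([ 592.8, -516.8,   -1.5]), 0.2)]
scene funnel [(array([593.5, -18.2, 154.3]), 0.94), (array([ 379.1, -127. ,   -2.6]), 0.3)]
scene jar [(array([501. , -22.1, 277.4]), 0.71), (array([601. , -31.9,   0.7]), 0.61)]
scene jar_mouth [(array([601.4, -32.4, 108.7]), 0.57)]
[[-0.1  0.9  0.5]
 [ 1.   0.1  0. ]
 [-0.   0.5 -0.9]] 60.599058866500854
t 11.1 at [511.  -25.4 264. ] q [-23.2  -0.  107.3  19.1  47.5 -38.6] op 8.463811162097088 F [ 0.8 -0.8 -1. ]
 world d [ 9.5 -6.6 -2.6] | now-axes mm [-7.5  6.3  6.6] | after-rot mm [-6.6  6.9  7. ] | rotvec [ 0.  -2.8  4.9]
```

Call:
{"api": "move_arm", "payload": {
  "increments": [
    {"dx": 0, "dy": 0, "dz": 0, "rx": 0, "ry": -2.8, "rz": 4.9, "claw": 0},
    {"dx": -0.0066, "dy": 0.007, "dz": 0.007, "rx": 0, "ry": 0, "rz": 0, "claw": 0},
    {"dx": 0, "dy": -0.008, "dz": 0.0139, "rx": 0, "ry": 0, "rz": 0, "claw": 0},
    {"dx": 0, "dy": -0.007, "dz": 0.012, "rx": 0, "ry": 0, "rz": 0, "claw": 0},
    {"dx": 0, "dy": 0, "dz": 0, "rx": 0, "ry": 0, "rz": 0, "claw": 0}
  ]
}}

```text
t: 11.6
ee_pos: [520.3, -32.0, 229.6]
eef_rot: [[-0.002, 0.868, 0.497], [1.0, 0.001, 0.002], [0.001, 0.497, -0.868]]
force: [-0.2, -1.1, -1.2]
opening: 8.7
grip_force: 60.5
```

Run:
```python
from h import *
fx=0; R=Rgrip(fx); F=[];Jm=[]
ims=[]
s=manip.read_state(); P=np.array(s['ee_pos']);C=np.array(s['eef_rot'])
Xf=.866*C[:,1]+.5*C[:,2]; Yf=C[:,0]; Zf=.5*C[:,1]-.866*C[:,2]; Rf=np.c_[Xf,Yf,Zf]
O=P-18*C[:,2]-Rf@np.array([-88.5,0,127]); print('pred O',O,'axis',Zf)
for c,sc in [('wrist',2),('scene',4),('top',4)]:
  d=snap(c)
  for n in ['funnel','jar_mouth','jar']:
    print(c,n,[(np.array(o['at']),round(o['score'],2)) for o in manip.mark_of(c,n)][:1])
  im=cv2.resize(d['img'][:,:,::-1],None,fx=sc,fy=sc)
  for a in np.linspace(0,6.2,40):
    e=np.array([np.cos(a),np.sin(a),0])
    for q,col in [(O+Rf@(66*e+[0,0,100]),(0,0,255)),(O+Rf@(24*e),(0,255,0)),(np.array([600,-32,110])+34*e,(0,255,255))]:
      u=proj(d,q)*sc; cv2.circle(im,tuple(int(round(x)) for x in u),1,col,-1)
  u=(proj(d,[600,-32,150])*sc).astype(int); x0=max(0,u[0]-200);y0=max(0,u[1]-200)
  ims.append(cv2.resize(im[y0:y0+400,x0:x0+400],(266,400)) if 0 else im[y0:y0+400,x0:x0+400])
ims=[cv2.copyMakeBorder(i,0,400-i.shape[0],0,400-i.shape[1],cv2.BORDER_CONSTANT) for i in ims]
cv2.imwrite('pics/c4.png',np.hstack(ims[:2]))
plan(np.array([600,-32,69])-88.5*az(fx)+127*Z+18*R[:,2],R)
```

```text
pred O [599.4 -31.7 117.9] axis [ 0. -0.  1.]
wrist funnel [(array([599.2, -27.4, 116.5]), 0.84)]
wrist jar_mouth [(array([601.1, -33.6, 109.6]), 0.67)]
wrist jar [(array([598.3, -35.8,  -0.1]), 0.56)]
scene funnel [(array([600.8, -28.2, 122.7]), 0.73)]
scene jar_mouth [(array([602.3, -32.5, 109.4]), 0.94)]
scene jar [(array([602.4, -27.8,   3.2]), 0.85)]
top funnel [(array([598.8, -32. , 123.2]), 0.9)]
top jar_mouth [(array([598.3, -29.1, 112.8]), 0.75)]
top jar [(array([601.6, -32.7,  -1.7]), 0.9)]
t 12.2 at [520.6 -31.9 231.7] q [-21.8   3.1 109.2  16.6  40.7 -31.8] op 8.039812196470798 F [-0.2  0.6 -1.3]
 world d [ -0.1  -0.1 -51.3] | now-axes mm [ -0.1 -25.8  44.3] | after-rot mm [ -0.1 -25.7  44.4] | rotvec [0. 0. 0.]
```

View pics/c4.png

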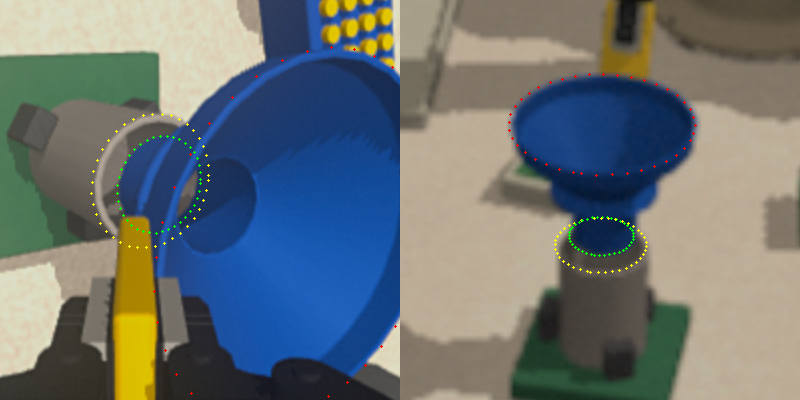

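The model rings land on the funnel rim, the stem and the jar rim, so they agree to about 1–2 mm. Lowering now.

Call:
{"api": "move_arm", "payload": {
  "increments": [
    {"dx": 0, "dy": -0.005, "dz": 0.00866, "rx": 0, "ry": 0, "rz": 0, "claw": 0},
    {"dx": 0, "dy": -0.005, "dz": 0.00866, "rx": 0, "ry": 0, "rz": 0, "claw": 0},
    {"dx": 0, "dy": -0.005, "dz": 0.00866, "rx": 0, "ry": 0, "rz": 0, "claw": 0},
    {"dx": 0, "dy": -0.005, "dz": 0.00866, "rx": 0, "ry": 0, "rz": 0, "claw": 0},
    {"dx": 0, "dy": -0.003, "dz": 0.0052, "rx": 0, "ry": 0, "rz": 0, "claw": 0},
    {"dx": 0, "dy": -0.001, "dz": 0.00173, "rx": 0, "ry": 0, "rz": 0, "claw": 0},
    {"dx": 0, "dy": 0, "dz": 0, "rx": 0, "ry": 0, "rz": 0, "claw": 0}
  ]
}}

```text
t: 12.9
ee_pos: [520.6, -31.9, 183.3]
eef_rot: [[-0.0, 0.866, 0.5], [1.0, 0.0, 0.0], [-0.0, 0.5, -0.866]]
force: [0.4, -1.1, -1.1]
opening: 8.2
grip_force: 60.6
```

Call:
{"api": "move_arm", "payload": {
  "increments": [
    {"dx": 0, "dy": -0.0005, "dz": 0.00087, "rx": 0, "ry": 0, "rz": 0, "claw": 0},
    {"dx": 0, "dy": -0.0005, "dz": 0.00087, "rx": 0, "ry": 0, "rz": 0, "claw": 0}
  ]
}}

```text
t: 13.1
ee_pos: [520.8, -32.0, 181.9]
eef_rot: [[-0.0, 0.865, 0.501], [1.0, 0.0, -0.0], [-0.0, 0.501, -0.865]]
force: [0.1, 0.3, -0.9]
opening: 8.2
grip_force: 60.6
```

Run:
```python
from h import *
s=manip.read_state(); print(s['t'],np.array(s['ee_pos']),np.array(s['force']),np.array(s['wrist_torque']))
```

```text
13.1 [520.8 -32.  181.9] [ 0.1  0.3 -0.9] [-0.   0.4 -0. ]
```

Call:
{"api": "move_arm", "payload": {
  "increments": [
    {"dx": 0, "dy": -0.0005, "dz": 0.00087, "rx": 0, "ry": 0, "rz": 0, "claw": 0},
    {"dx": 0, "dy": -0.0005, "dz": 0.00087, "rx": 0, "ry": 0, "rz": 0, "claw": 0}
  ]
}}

```text
t: 13.3
ee_pos: [521.0, -32.0, 180.3]
eef_rot: [[-0.0, 0.865, 0.502], [1.0, 0.001, -0.001], [-0.001, 0.502, -0.865]]
force: [-5.7, 1.0, 8.9]
opening: 8.1
grip_force: 62.3
```

Call:
{"api": "move_arm", "payload": {
  "increments": [
    {"dx": 0, "dy": -0.0005, "dz": 0.00087, "rx": 0, "ry": 0, "rz": 0, "claw": 0},
    {"dx": 0, "dy": 0, "dz": 0, "rx": 0, "ry": 0, "rz": 0, "claw": 0}
  ]
}}

```text
t: 13.5
ee_pos: [521.5, -32.2, 180.1]
eef_rot: [[-0.0, 0.864, 0.504], [1.0, 0.001, -0.001], [-0.002, 0.504, -0.864]]
force: [-4.3, 1.0, 8.5]
opening: 8.2
grip_force: 62.4
```

Call:
{"api": "move_arm", "payload": {
  "increments": [
    {"dx": 0, "dy": 0, "dz": 0, "rx": 0, "ry": 0, "rz": 0, "claw": 0.3},
    {"dx": 0, "dy": 0, "dz": 0, "rx": 0, "ry": 0, "rz": 0, "claw": 0.6},
    {"dx": 0, "dy": 0, "dz": 0, "rx": 0, "ry": 0, "rz": 0, "claw": 0.9},
    {"dx": 0, "dy": 0, "dz": 0, "rx": 0, "ry": 0, "rz": 0, "claw": 1},
    {"dx": 0, "dy": 0, "dz": -0.02, "rx": 0, "ry": 0, "rz": 0, "claw": 1},
    {"dx": 0, "dy": 0, "dz": -0.04, "rx": 0, "ry": 0, "rz": 0, "claw": 1},
    {"dx": 0, "dy": 0, "dz": -0.045, "rx": 0, "ry": 0, "rz": 0, "claw": 1},
    {"dx": 0, "dy": 0, "dz": -0.045, "rx": 0, "ry": 0, "rz": 0, "claw": 1}
  ]
}}

```text
t: 14.3
ee_pos: [444.4, -31.7, 309.5]
eef_rot: [[-0.0, 0.866, 0.5], [1.0, 0.0, -0.0], [-0.0, 0.5, -0.866]]
force: [1.2, -0.8, 0.1]
opening: 85.6
grip_force: 0.0
```

Run:
```python
from h import *
d=snap('wrist','w5.png');print(np.array(manip.mark_of('wrist','funnel')[0]['at']))
d=snap('scene');print(np.array(manip.mark_of('scene','funnel')[0]['at']))
for n in ['scoop','handle','lip','tray']: print(n,[np.array(o['at']) for o in manip.mark_of('scene',n)[:2]])
O=np.array([600,-32,69])
sc=4; im=cv2.resize(d['img'][:,:,::-1],None,fx=sc,fy=sc)
for a in np.linspace(0,6.2,40):
    e=np.array([np.cos(a),np.sin(a),0])
    for q in [O+66*e+[0,0,100],O+40*e+[0,0,41]]:
      u=proj(d,q)*sc; cv2.circle(im,tuple(int(round(x)) for x in u),1,(0,0,255),-1)
u=(proj(d,[600,-32,120])*sc).astype(int)
a=im[u[1]-200:u[1]+200,u[0]-200:u[0]+200]
u=(proj(d,[500,-338,50])*sc).astype(int)
b=im[u[1]-200:u[1]+200,u[0]-200:u[0]+200]
cv2.imwrite('pics/c5.png',np.hstack([a,b]))
R=Rscoop(13.5); plan(np.array([494,-338,95+110])-19*Z,R)
```

```text
[603.4 -32.9  68.2]
[603.8 -31.1  66.4]
scoop [array([595.4, -31.8,  -0.9]), array([ 505.1, -336. ,    1.4])]
handle [array([ 491.8, -336.9,  102.5]), array([ 568.1, -319.3,   13.8])]
lip [array([ 563.1, -318.1,   14.5])]
tray [array([ 195.2, -357. ,    3.1]), array([ 491.6, -338.2,    4.6])]
t 14.7 at [445.6 -31.7 307. ] q [-27.1 -11.5 110.9  16.2  54.7 -33.4] op 85.64071824029098 F [-0.5 -0.6  0.3]
 world d [  48.4 -306.3 -121. ] | now-axes mm [-306.4  -18.2  128.7] | after-rot mm [-24.4 309.1 121. ] | rotvec [ 25.2 -20.   74.7]
```

View pics/c5.png

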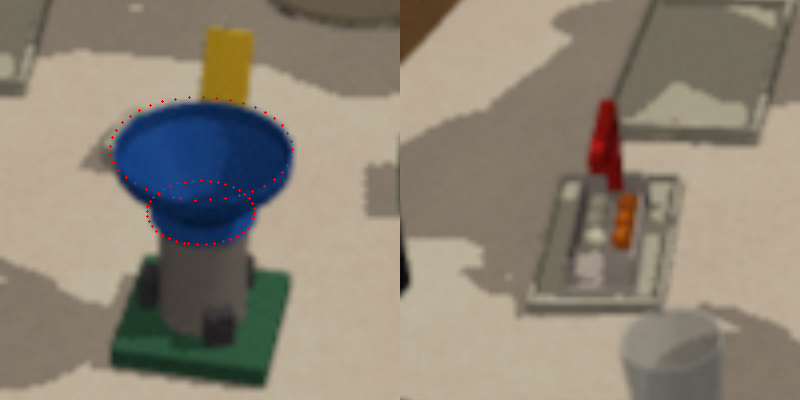

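Both pads have let go. The funnel stands upright with its collar on the jar rim (rim ellipse at px 115–292, 105–198 in the left crop) and centred about 3 mm further out in x than modelled. The scoop is undisturbed in its tray. Next I move over the scoop.

Call:
{"api": "move_arm", "payload": {
  "increments": [
    {"dx": -0.044, "dy": -0.002, "dz": 0.015, "rx": 0, "ry": 0, "rz": 0, "claw": 1},
    {"dx": -0.044, "dy": -0.002, "dz": 0.015, "rx": 0, "ry": 0, "rz": 0, "claw": 1},
    {"dx": -0.044, "dy": -0.002, "dz": 0.015, "rx": 0, "ry": 0, "rz": 0, "claw": 1},
    {"dx": -0.044, "dy": -0.003, "dz": 0.015, "rx": 0, "ry": 0, "rz": 0, "claw": 1},
    {"dx": -0.044, "dy": -0.003, "dz": 0.015, "rx": 0, "ry": 0, "rz": 0, "claw": 1},
    {"dx": -0.044, "dy": -0.003, "dz": 0.015, "rx": 0, "ry": 0, "rz": 0, "claw": 1},
    {"dx": -0.042, "dy": -0.003, "dz": 0.015, "rx": 0, "ry": 0, "rz": 0, "claw": 1},
    {"dx": 0, "dy": 0, "dz": 0, "rx": 2.52, "ry": -2, "rz": 7.47, "claw": 1},
    {"dx": 0, "dy": 0, "dz": 0, "rx": 2.52, "ry": -2, "rz": 7.47, "claw": 1},
    {"dx": 0, "dy": 0, "dz": 0, "rx": 2.52, "ry": -2, "rz": 7.47, "claw": 1},
    {"dx": 0, "dy": 0, "dz": 0, "rx": 2.52, "ry": -2, "rz": 7.47, "claw": 1},
    {"dx": 0, "dy": 0, "dz": 0, "rx": 2.52, "ry": -2, "rz": 7.47, "claw": 1}
  ]
}}

```text
t: 15.9
ee_pos: [482.6, -337.6, 207.1]
eef_rot: [[0.621, 0.741, 0.256], [0.778, -0.621, -0.091], [0.092, 0.255, -0.962]]
force: [-0.1, 0.3, 0.5]
opening: 85.6
grip_force: 0.0
```

Call:
{"api": "move_arm", "payload": {
  "increments": [
    {"dx": 0, "dy": 0, "dz": 0, "rx": 2.52, "ry": -2, "rz": 7.47, "claw": 1},
    {"dx": 0, "dy": 0, "dz": 0, "rx": 2.52, "ry": -2, "rz": 7.47, "claw": 1},
    {"dx": 0, "dy": 0, "dz": 0, "rx": 2.52, "ry": -2, "rz": 7.47, "claw": 1},
    {"dx": 0, "dy": 0, "dz": 0, "rx": 2.52, "ry": -2, "rz": 7.47, "claw": 1},
    {"dx": 0, "dy": 0, "dz": 0, "rx": 2.52, "ry": -2, "rz": 7.47, "claw": 1},
    {"dx": 0, "dy": 0, "dz": 0, "rx": 0, "ry": 0, "rz": 0, "claw": 1}
  ]
}}

```text
t: 16.5
ee_pos: [483.1, -338.0, 206.7]
eef_rot: [[0.973, 0.232, 0.001], [0.232, -0.973, 0.0], [0.001, -0.0, -1.0]]
force: [0.6, 0.1, -0.3]
opening: 85.4
grip_force: 0.0
```

Run:
```python
from h import *
d=snap('wrist'); 
for n in ['scoop','handle','lip','tray']: print(n,[np.array(o['at']) for o in manip.mark_of('wrist',n)[:2]])
A=13.5;H=np.array([494,-338,100.]);Rs=np.c_[az(A),az(A+90),Z]
im=d['img'][:,:,::-1].copy()
for p in [(-73,7,104),(-73,-7,104),(19,7,104),(19,-7,104),(-66,28,34),(-66,-28,34),(34,28,34),(34,-28,34),(68,25,9),(68,-25,9)]:
    u=proj(d,H+Rs@(np.array(p)-[-8,0,95])); cv2.circle(im,tuple(int(round(x)) for x in u),2,(255,255,0),-1)
for p in [(95,55,14),(95,-55,14),(-95,55,14),(-95,-55,14)]:
    u=proj(d,np.array([493.5,-340,0])+Rs@np.array(p)); cv2.circle(im,tuple(int(round(x)) for x in u),2,(0,0,255),-1)
cv2.imwrite('pics/w6.png',im)
plan(H-19*Z,Rscoop(A))
```

```text
scoop [array([ 500.4, -334.7,    4.2])]
handle [array([ 496.7, -333.7,  104.3])]
lip [array([ 567.9, -317.6,   15.1])]
tray []
t 16.75 at [ 482.4 -337.7  208.3] q [-46.4  26.9  76.4   0.1  76.6  30. ] op 85.53842007359042 F [-0.9 -0.1  0.8]
 world d [  11.6   -0.3 -127.3] | now-axes mm [ 10.9   2.7 127.3] | after-rot mm [ 11.2   3.  127.3] | rotvec [ 0.1 -0.1  0.1]
```

View pics/w6.png

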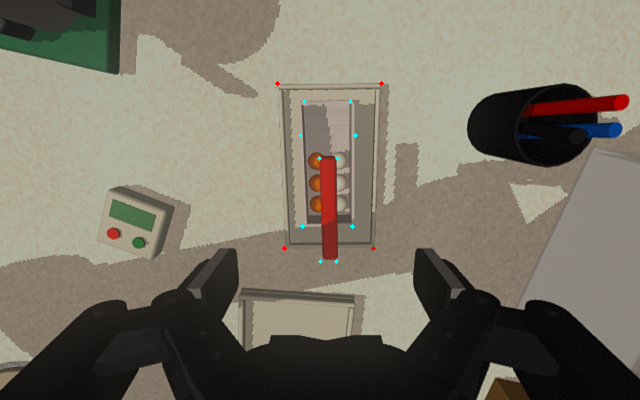

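The model corners coincide with the scoop (px 301–355, 100–226), the handle bar (px 320–336, 157–261) and the tray. All six balls are in the trough. Descending to grip.

Call:
{"api": "move_arm", "payload": {
  "increments": [
    {"dx": 0.011, "dy": 0.003, "dz": 0.03, "rx": 0, "ry": 0, "rz": 0, "claw": 1},
    {"dx": 0, "dy": 0, "dz": 0.04, "rx": 0, "ry": 0, "rz": 0, "claw": 1},
    {"dx": 0, "dy": 0, "dz": 0.037, "rx": 0, "ry": 0, "rz": 0, "claw": 1},
    {"dx": 0, "dy": 0, "dz": 0.02, "rx": 0, "ry": 0, "rz": 0, "claw": 1},
    {"dx": 0, "dy": 0, "dz": 0, "rx": 0, "ry": 0, "rz": 0, "claw": 0},
    {"dx": 0, "dy": 0, "dz": 0, "rx": 0, "ry": 0, "rz": 0, "claw": 0},
    {"dx": 0, "dy": 0, "dz": 0, "rx": 0, "ry": 0, "rz": 0, "claw": 0},
    {"dx": 0, "dy": 0, "dz": 0, "rx": 0, "ry": 0, "rz": 0, "claw": 0},
    {"dx": 0, "dy": 0, "dz": 0, "rx": 0, "ry": 0, "rz": 0, "claw": 0},
    {"dx": 0, "dy": 0, "dz": 0, "rx": 0, "ry": 0, "rz": 0, "claw": 0}
  ]
}}

```text
t: 17.75
ee_pos: [494.6, -338.7, 82.5]
eef_rot: [[0.973, 0.232, 0.004], [0.232, -0.973, -0.003], [0.003, 0.003, -1.0]]
force: [-0.4, 1.4, 5.4]
opening: 13.0
grip_force: 61.8
```

Run:
```python
from h import *
d=snap('wrist'); s=manip.read_state(); print(s['t'],np.array(s['ee_pos']),np.array(s['force']),s['opening'],s['grip_force'])
for n in ['scoop','handle','lip','tray']: print(n,[np.array(o['at']) for o in manip.mark_of('wrist',n)[:2]])
```

```text
17.8 [ 494.6 -338.7   82.5] [-1.4  1.3  6.1] 13.154361724526485 61.90592408180237
scoop [array([ 501.3, -336.9,    4.9])]
handle [array([ 497. , -335.3,  101.8])]
lip []
tray [array([ 498.9, -337.8,  103.8])]
```

Call:
{"api": "move_arm", "payload": {
  "increments": [
    {"dx": 0, "dy": 0, "dz": -0.004, "rx": 0, "ry": 0, "rz": 0, "claw": 0},
    {"dx": 0, "dy": 0, "dz": -0.008, "rx": 0, "ry": 0, "rz": 0, "claw": 0},
    {"dx": 0, "dy": 0, "dz": -0.015, "rx": 0, "ry": 2, "rz": 0, "claw": 0},
    {"dx": 0, "dy": 0, "dz": -0.02, "rx": 0, "ry": 4, "rz": 0, "claw": 0},
    {"dx": 0, "dy": 0, "dz": -0.025, "rx": 0, "ry": 4, "rz": 0, "claw": 0},
    {"dx": 0, "dy": 0, "dz": -0.025, "rx": 0, "ry": 2, "rz": 0, "claw": 0},
    {"dx": 0.005, "dy": 0, "dz": -0.0245, "rx": 0, "ry": 0, "rz": 0, "claw": 0},
    {"dx": 0.005, "dy": 0, "dz": -0.0245, "rx": 0, "ry": 0, "rz": 0, "claw": 0},
    {"dx": 0.005, "dy": 0, "dz": -0.0245, "rx": 0, "ry": 0, "rz": 0, "claw": 0},
    {"dx": 0.003, "dy": 0, "dz": -0.015, "rx": 0, "ry": 0, "rz": 0, "claw": 0},
    {"dx": 0, "dy": 0, "dz": 0, "rx": 0, "ry": 0, "rz": 0, "claw": 0}
  ]
}}

```text
t: 19.1
ee_pos: [485.8, -340.5, 270.6]
eef_rot: [[0.95, 0.233, 0.207], [0.228, -0.973, 0.044], [0.211, 0.006, -0.977]]
force: [0.1, -0.2, -4.1]
opening: 12.9
grip_force: 60.6
```

Run:
```python
from h import *
s=manip.read_state(); C=np.array(s['eef_rot']);print(C.T@Z*100, s['grip_force'],np.array(s['force']))
d=snap('wrist'); 
for n in ['handle','lip','ball0_center','ball1_center']: print(n,[(np.array(o['at']),C.T@(np.array(o['at'])-s['ee_pos'])) for o in manip.mark_of('wrist',n)[:6]])
plan([602,-133,265],Rscoop(90,-12))
```

```text
[ 21.1   0.6 -97.7] 60.61853528022766 [ 0.1 -0.2 -4.1]
handle [(array([ 484.6, -337.3,  290.6]), array([  3.8,  -3.3, -19.7]))]
lip [(array([ 569.9, -314.2,  219.2]), array([75.1, -6.3, 68.7])), (array([ 703.6, -208. ,   -0.9]), array([179.9, -79.8, 316.2]))]
ball0_center []
ball1_center []
t 19.35 at [ 485.3 -339.8  267. ] q [-51.1  21.1  76.9  11.2  77.   23.4] op 13.136246750644585 F [ 0.4  0.4 -4.9]
 world d [116.7 206.8  -2. ] | now-axes mm [ 157.6 -174.    35.7] | after-rot mm [201.9 116.7  45. ] | rotvec [ 16.   -0.  -74.9]
```

Call:
{"api": "move_arm", "payload": {
  "increments": [
    {"dx": 0, "dy": 0, "dz": 0, "rx": 0.7, "ry": 0, "rz": -3.3, "claw": 0},
    {"dx": 0, "dy": 0, "dz": 0, "rx": 1.4, "ry": 0, "rz": -6.56, "claw": 0},
    {"dx": 0, "dy": 0, "dz": 0, "rx": 1.4, "ry": 0, "rz": -6.56, "claw": 0},
    {"dx": 0, "dy": 0, "dz": 0, "rx": 1.4, "ry": 0, "rz": -6.56, "claw": 0},
    {"dx": 0, "dy": 0, "dz": 0, "rx": 1.4, "ry": 0, "rz": -6.56, "claw": 0},
    {"dx": 0, "dy": 0, "dz": 0, "rx": 1.4, "ry": 0, "rz": -6.56, "claw": 0},
    {"dx": 0, "dy": 0, "dz": 0, "rx": 1.4, "ry": 0, "rz": -6.56, "claw": 0},
    {"dx": 0, "dy": 0, "dz": 0, "rx": 1.4, "ry": 0, "rz": -6.56, "claw": 0},
    {"dx": 0, "dy": 0, "dz": 0, "rx": 1.4, "ry": 0, "rz": -6.56, "claw": 0},
    {"dx": 0, "dy": 0, "dz": 0, "rx": 1.4, "ry": 0, "rz": -6.56, "claw": 0},
    {"dx": 0, "dy": 0, "dz": 0, "rx": 1.4, "ry": 0, "rz": -6.56, "claw": 0},
    {"dx": 0, "dy": 0, "dz": 0, "rx": 1.3, "ry": 0, "rz": -6.1, "claw": 0}
  ]
}}

```text
t: 20.55
ee_pos: [485.5, -340.1, 267.4]
eef_rot: [[-0.007, 1.0, -0.0], [0.978, 0.007, 0.208], [0.208, 0.001, -0.978]]
force: [-0.2, -0.2, -5.1]
opening: 13.3
grip_force: 60.6
```

Call:
{"api": "move_arm", "payload": {
  "increments": [
    {"dx": 0.008, "dy": 0.005, "dz": 0.002, "rx": 0, "ry": 0, "rz": 0, "claw": 0},
    {"dx": 0.016, "dy": 0.01, "dz": 0.0035, "rx": 0, "ry": 0, "rz": 0, "claw": 0},
    {"dx": 0.022, "dy": 0.012, "dz": 0.005, "rx": 0, "ry": 0, "rz": 0, "claw": 0},
    {"dx": 0.024, "dy": 0.014, "dz": 0.005, "rx": 0, "ry": 0, "rz": 0, "claw": 0},
    {"dx": 0.024, "dy": 0.014, "dz": 0.005, "rx": 0, "ry": 0, "rz": 0, "claw": 0},
    {"dx": 0.024, "dy": 0.014, "dz": 0.005, "rx": 0, "ry": 0, "rz": 0, "claw": 0},
    {"dx": 0.022, "dy": 0.012, "dz": 0.005, "rx": 0, "ry": 0, "rz": 0, "claw": 0},
    {"dx": 0.016, "dy": 0.01, "dz": 0.0035, "rx": 0, "ry": 0, "rz": 0, "claw": 0},
    {"dx": 0.008, "dy": 0.005, "dz": 0.002, "rx": 0, "ry": 0, "rz": 0, "claw": 0},
    {"dx": 0.004, "dy": 0.002, "dz": 0.001, "rx": 0, "ry": 0, "rz": 0, "claw": 0},
    {"dx": 0, "dy": 0, "dz": 0, "rx": 0, "ry": 0, "rz": 0, "claw": 0}
  ]
}}

```text
t: 21.65
ee_pos: [583.1, -167.8, 266.8]
eef_rot: [[-0.002, 1.0, 0.001], [0.978, 0.001, 0.207], [0.207, 0.001, -0.978]]
force: [0.1, 0.1, -4.4]
opening: 13.2
grip_force: 60.6
```

Run:
```python
from h import *
s=manip.read_state(); C=np.array(s['eef_rot']);P=np.array(s['ee_pos'])
for c in ['wrist','scene','top']:
  d=snap(c)
  for n in ['lip','funnel']: print(c,n,[(np.array(o['at']),round(o['score'],2)) for o in manip.mark_of(c,n)[:2]])
print('lip pred',P+C@[76,0,68.5], 'nose',np.degrees(np.arcsin(C[2,0])))
L=np.array([602,-57,185]); R=Rscoop(90,-12); plan(L-R@[76,0,68.5],R)
```

```text
wrist lip [(array([586.4, -77.8, 217.3]), 0.66)]
wrist funnel [(array([602.3, -30.6,  67.5]), 0.8), (array([ 377.4, -127.7,   -1.6]), 0.37)]
scene lip [(array([579.9, -80.6, 215.6]), 0.74)]
scene funnel [(array([803.7,  59. ,   2.1]), 0.7), (array([603. , -32.8,  70.3]), 0.63)]
top lip [(array([580.2, -85.1, 213.9]), 0.73)]
top funnel [(array([598.5, -34. ,  72.4]), 0.91), (array([601.6, -31.9, 110.6]), 0.7)]
lip pred [583.1 -79.3 215.5] nose 11.949182469100021
t 22.1 at [ 583.1 -168.2  267. ] q [-31.5  29.8  64.   10.2  92.4 -31.8] op 12.754890705087238 F [ 0.2 -0.6 -4.1]
 world d [ 18.9  22.6 -30.8] | now-axes mm [15.7 18.9 34.9] | after-rot mm [15.7 18.9 34.9] | rotvec [0.1 0.1 0.1]
```

Call:
{"api": "move_arm", "payload": {
  "increments": [
    {"dx": 0.005, "dy": 0, "dz": -0.005, "rx": 0, "ry": -4, "rz": 0, "claw": 0},
    {"dx": 0.005, "dy": 0, "dz": -0.005, "rx": 0, "ry": -4, "rz": 0, "claw": 0},
    {"dx": 0.005, "dy": 0, "dz": -0.005, "rx": 0, "ry": -4, "rz": 0, "claw": 0},
    {"dx": 0.003, "dy": 0.003, "dz": 0.004, "rx": 0, "ry": 0, "rz": 0, "claw": 0},
    {"dx": 0.006, "dy": 0.005, "dz": 0.006, "rx": 0, "ry": 0, "rz": 0, "claw": 0},
    {"dx": 0.006, "dy": 0.005, "dz": 0.006, "rx": 0, "ry": 0, "rz": 0, "claw": 0},
    {"dx": 0.005, "dy": 0.004, "dz": 0.006, "rx": 0, "ry": 0, "rz": 0, "claw": 0},
    {"dx": 0.002, "dy": 0.002, "dz": 0.003, "rx": 0, "ry": 0, "rz": 0, "claw": 0},
    {"dx": 0, "dy": 0, "dz": 0, "rx": 0, "ry": 0, "rz": 0, "claw": 0}
  ]
}}

```text
t: 23.0
ee_pos: [602.2, -132.9, 258.0]
eef_rot: [[-0.002, 1.0, 0.0], [1.0, 0.002, -0.0], [-0.0, 0.0, -1.0]]
force: [0.2, -0.1, -3.9]
opening: 12.8
grip_force: 60.6
```

Run:
```python
from h import *
s=manip.read_state(); C=np.array(s['eef_rot']);P=np.array(s['ee_pos'])
d=snap('wrist'); snap('scene')
for c in ['scene','wrist']: print('lip',[(np.array(o['at']),round(o['score'],2)) for o in manip.mark_of(c,'lip')[:2]])
print(s['t'],'lip pred',P+C@[76,0,68.5], 'nose',np.degrees(np.arcsin(C[2,0])),s['force'])
cv2.imwrite('pics/w7.png',d['img'][:,:,::-1])
```

```text
lip [(array([598.3, -58.4, 189.7]), 0.66)]
lip [(array([599.4, -53.6, 187.9]), 0.56)]
23.0 lip pred [602.1 -56.9 189.5] nose -0.011992779986524312 [ 0.2 -0.1 -3.9]
```

View pics/w7.png

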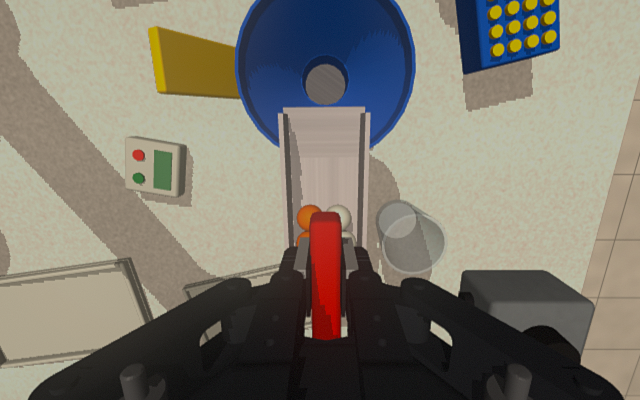

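The lip (px 284–365, row 108) points centrally at the funnel hole (px 325,85), and the balls are still at the back of the trough. I'll tip slowly about the lip.

Call:
{"api": "move_arm", "payload": {
  "increments": [
    {"dx": 0.005, "dy": 0, "dz": -0.0026, "rx": 0, "ry": -4, "rz": 0, "claw": 0},
    {"dx": 0.005, "dy": 0, "dz": -0.0026, "rx": 0, "ry": -4, "rz": 0, "claw": 0},
    {"dx": 0.005, "dy": 0, "dz": -0.0026, "rx": 0, "ry": -4, "rz": 0, "claw": 0},
    {"dx": 0.0025, "dy": 0, "dz": -0.0013, "rx": 0, "ry": -2, "rz": 0, "claw": 0},
    {"dx": 0.0012, "dy": 0, "dz": -0.0013, "rx": 0, "ry": -1, "rz": 0, "claw": 0},
    {"dx": 0.0012, "dy": 0, "dz": -0.0013, "rx": 0, "ry": -1, "rz": 0, "claw": 0},
    {"dx": 0.0012, "dy": 0, "dz": -0.0013, "rx": 0, "ry": -1, "rz": 0, "claw": 0},
    {"dx": 0.0012, "dy": 0, "dz": -0.0013, "rx": 0, "ry": -1, "rz": 0, "claw": 0},
    {"dx": 0.0012, "dy": 0, "dz": -0.0013, "rx": 0, "ry": -1, "rz": 0, "claw": 0},
    {"dx": 0.0012, "dy": 0, "dz": -0.0013, "rx": 0, "ry": -1, "rz": 0, "claw": 0},
    {"dx": 0.0012, "dy": 0, "dz": -0.0013, "rx": 0, "ry": -1, "rz": 0, "claw": 0},
    {"dx": 0.0012, "dy": 0, "dz": -0.0013, "rx": 0, "ry": -1, "rz": 0, "claw": 0}
  ]
}}

```text
t: 24.4
ee_pos: [602.1, -102.5, 273.5]
eef_rot: [[-0.001, 1.0, 0.003], [0.926, 0.002, -0.377], [-0.377, 0.002, -0.926]]
force: [0.3, -0.1, -2.0]
opening: 13.2
grip_force: 60.8
```

Call:
{"api": "move_arm", "payload": {
  "increments": [
    {"dx": 0.0012, "dy": 0, "dz": -0.0013, "rx": 0, "ry": -1, "rz": 0, "claw": 0},
    {"dx": 0.0012, "dy": 0, "dz": -0.0013, "rx": 0, "ry": -1, "rz": 0, "claw": 0},
    {"dx": 0.0012, "dy": 0, "dz": -0.0013, "rx": 0, "ry": -1, "rz": 0, "claw": 0},
    {"dx": 0.0012, "dy": 0, "dz": -0.0013, "rx": 0, "ry": -1, "rz": 0, "claw": 0},
    {"dx": 0.0012, "dy": 0, "dz": -0.0013, "rx": 0, "ry": -1, "rz": 0, "claw": 0},
    {"dx": 0.0012, "dy": 0, "dz": -0.0013, "rx": 0, "ry": -1, "rz": 0, "claw": 0},
    {"dx": 0.0012, "dy": 0, "dz": -0.0013, "rx": 0, "ry": -1, "rz": 0, "claw": 0},
    {"dx": 0.0012, "dy": 0, "dz": -0.0013, "rx": 0, "ry": -1, "rz": 0, "claw": 0},
    {"dx": 0.0024, "dy": 0, "dz": -0.0026, "rx": 0, "ry": -2, "rz": 0, "claw": 0},
    {"dx": 0.0024, "dy": 0, "dz": -0.0026, "rx": 0, "ry": -2, "rz": 0, "claw": 0},
    {"dx": 0, "dy": 0, "dz": 0, "rx": 0, "ry": 0, "rz": 0, "claw": 0},
    {"dx": 0, "dy": 0, "dz": 0, "rx": 0, "ry": 0, "rz": 0, "claw": 0}
  ]
}}

```text
t: 25.6
ee_pos: [602.1, -82.6, 280.6]
eef_rot: [[-0.001, 1.0, 0.003], [0.829, 0.003, -0.56], [-0.56, 0.002, -0.829]]
force: [-0.1, -0.0, -1.1]
opening: 13.0
grip_force: 60.9
```

Run:
```python
from h import *
s=manip.read_state(); C=np.array(s['eef_rot']);P=np.array(s['ee_pos'])
d=snap('wrist'); e=snap('scene')
print(s['t'],'lip pred',P+C@[76,0,68.5], 'nose',np.degrees(np.arcsin(C[2,0])),s['force'],np.array(s['joint_pos']))
for c in ['wrist','scene']:
  for n in ['ball0_center','ball1_center','funnel']: print(c,n,[(np.array(o['at']),round(o['score'],2)) for o in manip.mark_of(c,n)[:5]])
a=d['img'][:,:,::-1][0:300,150:500]
u=proj(e,[600,-32,180]).astype(int); b=cv2.resize(e['img'][u[1]-45:u[1]+55,u[0]-60:u[0]+60,::-1],(360,300))
cv2.imwrite('pics/w8.png',np.hstack([a,b]))
```

```text
25.6 lip pred [602.2 -58.  181.3] nose -34.031262588752206 [-0.1 -0.  -1.1] [ -5.4  27.9  70.5 -34.5  79.9   0.2]
wrist ball0_center []
wrist ball1_center [(array([591.6, -45.3,  44.7]), 0.68), (array([606. , -68.4, 298.8]), 0.63)]
wrist funnel []
scene ball0_center []
scene ball1_center []
scene funnel [(array([600.5, -30.7,  69.7]), 0.73)]
```

View pics/w8.png

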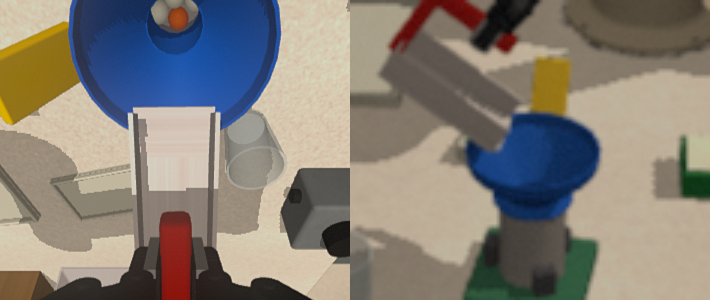

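Call:
{"api": "move_arm", "payload": {
  "increments": [
    {"dx": -0.01, "dy": 0, "dz": -0.015, "rx": 0, "ry": 0, "rz": 0, "claw": 0},
    {"dx": -0.018, "dy": 0, "dz": -0.026, "rx": 0, "ry": 0, "rz": 0, "claw": 0},
    {"dx": 0, "dy": 0, "dz": 0, "rx": 0, "ry": 6.8, "rz": 0, "claw": 0},
    {"dx": 0, "dy": 0, "dz": 0, "rx": 0, "ry": 6.8, "rz": 0, "claw": 0},
    {"dx": 0, "dy": 0, "dz": 0, "rx": 0, "ry": 6.8, "rz": 0, "claw": 0},
    {"dx": 0, "dy": 0, "dz": 0, "rx": 0, "ry": 6.8, "rz": 0, "claw": 0},
    {"dx": 0, "dy": 0, "dz": 0, "rx": 0, "ry": 6.8, "rz": 0, "claw": 0},
    {"dx": -0.03, "dy": -0.01, "dz": 0, "rx": 0, "ry": 0, "rz": 0, "claw": 0},
    {"dx": -0.04, "dy": -0.02, "dz": 0, "rx": 0, "ry": 0, "rz": 0, "claw": 0},
    {"dx": -0.04, "dy": -0.02, "dz": 0, "rx": 0, "ry": 0, "rz": 0, "claw": 0},
    {"dx": 0, "dy": 0, "dz": 0, "rx": 0, "ry": 0, "rz": 0, "claw": 0}
  ]
}}

```text
t: 27.1
ee_pos: [550.1, -197.6, 330.3]
eef_rot: [[0.003, 1.0, 0.001], [1.0, -0.003, -0.003], [-0.003, 0.001, -1.0]]
force: [0.6, 0.2, -3.0]
opening: 13.0
grip_force: 60.7
```

Run:
```python
from h import *
s=manip.read_state()
d=snap('wrist'); e=snap('top'); 
print(s['t'],s['force'])
for n in ['ball0_center','ball1_center']: print(n,[(np.array(o['at']),round(o['score'],2)) for o in manip.mark_of('wrist',n)[:5]],[(np.array(o['at']),round(o['score'],2)) for o in manip.mark_of('top',n)[:7]])
a=cv2.resize(d['img'][0:300,150:550,::-1],(533,400))
u=proj(e,[600,-32,150]).astype(int); b=cv2.resize(e['img'][u[1]-40:u[1]+40,u[0]-26:u[0]+26,::-1],(260,400))
cv2.imwrite('pics/w9.png',np.hstack([a,b]))
plan([494.6,-338.7,290],Rscoop(13.5))
```

```text
27.1 [ 0.6  0.2 -3. ]
ball0_center [(array([608.7, -13.1,  38. ]), 0.55), (array([621.6, -32. ,  37. ]), 0.4)] []
ball1_center [] []
t 27.4 at [ 552.6 -192.1  330.3] q [-30.6  23.3  63.7   0.   92.8 -30.9] op 13.138567865838878 F [-0.3  0.4 -2.2]
 world d [ -58.  -146.6  -40.3] | now-axes mm [-146.3  -58.6   40.4] | after-rot mm [-90.6 129.   40.3] | rotvec [ 0.1 -0.  76.7]
```

View pics/w9.png

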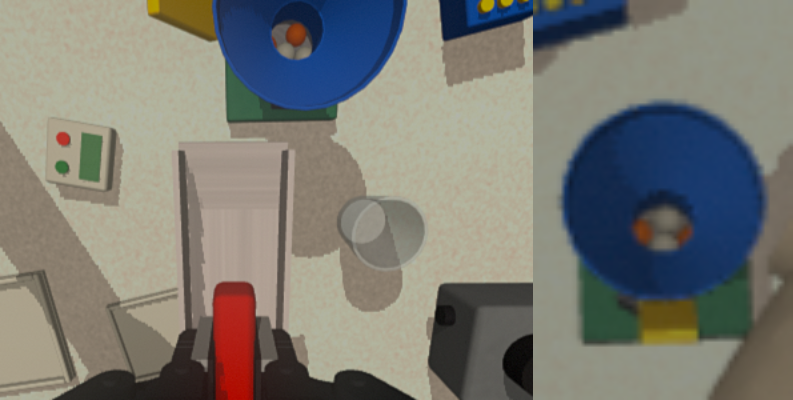

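The balls show in the jar below the funnel stem (px 295,38), the trough is empty, and the measured weight fell by about 1.5 N, which is six balls. Returning the scoop.

Call:
{"api": "move_arm", "payload": {
  "increments": [
    {"dx": -0.03, "dy": -0.012, "dz": 0.008, "rx": 0, "ry": 0, "rz": 0, "claw": 0},
    {"dx": -0.03, "dy": -0.012, "dz": 0.008, "rx": 0, "ry": 0, "rz": 0, "claw": 0},
    {"dx": -0.03, "dy": -0.012, "dz": 0.008, "rx": 0, "ry": 0, "rz": 0, "claw": 0},
    {"dx": -0.03, "dy": -0.012, "dz": 0.008, "rx": 0, "ry": 0, "rz": 0, "claw": 0},
    {"dx": -0.026, "dy": -0.01, "dz": 0.008, "rx": 0, "ry": 0, "rz": 0, "claw": 0},
    {"dx": 0, "dy": 0, "dz": 0, "rx": 0, "ry": 0, "rz": 8.5, "claw": 0},
    {"dx": 0, "dy": 0, "dz": 0, "rx": 0, "ry": 0, "rz": 8.5, "claw": 0},
    {"dx": 0, "dy": 0, "dz": 0, "rx": 0, "ry": 0, "rz": 8.5, "claw": 0},
    {"dx": 0, "dy": 0, "dz": 0, "rx": 0, "ry": 0, "rz": 8.5, "claw": 0},
    {"dx": 0, "dy": 0, "dz": 0, "rx": 0, "ry": 0, "rz": 8.5, "claw": 0},
    {"dx": 0, "dy": 0, "dz": 0, "rx": 0, "ry": 0, "rz": 8.5, "claw": 0},
    {"dx": 0, "dy": 0, "dz": 0, "rx": 0, "ry": 0, "rz": 8.5, "claw": 0}
  ]
}}

```text
t: 28.6
ee_pos: [495.2, -338.5, 290.3]
eef_rot: [[0.863, 0.505, 0.002], [0.505, -0.863, -0.001], [0.001, 0.002, -1.0]]
force: [0.6, -0.2, -2.3]
opening: 13.0
grip_force: 60.8
```

Call:
{"api": "move_arm", "payload": {
  "increments": [
    {"dx": 0, "dy": 0, "dz": 0, "rx": 0, "ry": 0, "rz": 8.5, "claw": 0},
    {"dx": 0, "dy": 0, "dz": 0, "rx": 0, "ry": 0, "rz": 8.5, "claw": 0},
    {"dx": 0, "dy": 0, "dz": 0.03, "rx": 0, "ry": 0, "rz": 0, "claw": 0},
    {"dx": 0, "dy": 0, "dz": 0.04, "rx": 0, "ry": 0, "rz": 0, "claw": 0},
    {"dx": 0, "dy": 0, "dz": 0.04, "rx": 0, "ry": 0, "rz": 0, "claw": 0},
    {"dx": 0, "dy": 0, "dz": 0.03, "rx": 0, "ry": 0, "rz": 0, "claw": 0},
    {"dx": 0, "dy": 0, "dz": 0, "rx": 0, "ry": 0, "rz": 0, "claw": 0}
  ]
}}

```text
t: 29.3
ee_pos: [493.9, -337.3, 146.4]
eef_rot: [[0.972, 0.237, -0.004], [0.237, -0.972, 0.005], [-0.003, -0.005, -1.0]]
force: [0.1, 1.3, -2.4]
opening: 12.9
grip_force: 60.6
```

Run:
```python
from h import *
snap('wrist')
s=manip.read_state(); C=np.array(s['eef_rot'])
for n in ['lip','handle','tray']: print(n,[(np.array(o['at']),C.T@(np.array(o['at'])-s['ee_pos'])) for o in manip.mark_of('wrist',n)[:2]])
plan([494.6,-338.7,82.5],Rscoop(13.4))
```

```text
lip [(array([ 567.8, -315.2,   77.9]), array([76.3, -5.2, 71.6]))]
handle [(array([ 495.3, -334.4,  166.7]), array([  1.3,  -3.8, -17.2]))]
tray []
t 29.5 at [ 495.8 -339.8  152.7] q [-45.6  31.1  78.4   0.   70.2  30.7] op 12.86241339765936 F [ 0.4 -0.1 -2.6]
 world d [ -1.2   1.1 -70.2] | now-axes mm [-1.1 -1.7 70.2] | after-rot mm [-0.9 -1.4 70.2] | rotvec [ 0.3 -0.2  0.3]
```

Call:
{"api": "move_arm", "payload": {
  "increments": [
    {"dx": -0.001, "dy": -0.001, "dz": 0.02, "rx": 0, "ry": 0, "rz": 0, "claw": 0},
    {"dx": 0, "dy": 0, "dz": 0.02, "rx": 0, "ry": 0, "rz": 0, "claw": 0},
    {"dx": 0, "dy": 0, "dz": 0.015, "rx": 0, "ry": 0, "rz": 0, "claw": 0},
    {"dx": 0, "dy": 0, "dz": 0.008, "rx": 0, "ry": 0, "rz": 0, "claw": 0},
    {"dx": 0, "dy": 0, "dz": 0.004, "rx": 0, "ry": 0, "rz": 0, "claw": 0},
    {"dx": 0, "dy": 0, "dz": 0.001, "rx": 0, "ry": 0, "rz": 0, "claw": 0},
    {"dx": 0, "dy": 0, "dz": 0.001, "rx": 0, "ry": 0, "rz": 0, "claw": 0},
    {"dx": 0, "dy": 0, "dz": 0, "rx": 0, "ry": 0, "rz": 0, "claw": 0}
  ]
}}

```text
t: 30.3
ee_pos: [494.3, -339.0, 82.6]
eef_rot: [[0.972, 0.236, 0.003], [0.236, -0.972, -0.002], [0.003, 0.003, -1.0]]
force: [0.7, 1.8, 1.5]
opening: 13.2
grip_force: 61.3
```

Call:
{"api": "move_arm", "payload": {
  "increments": [
    {"dx": 0, "dy": 0, "dz": 0.001, "rx": 0, "ry": 0, "rz": 0, "claw": 0},
    {"dx": 0, "dy": 0, "dz": 0, "rx": 0, "ry": 0, "rz": 0, "claw": 0}
  ]
}}

```text
t: 30.5
ee_pos: [494.4, -339.1, 82.5]
eef_rot: [[0.972, 0.236, 0.004], [0.236, -0.972, -0.003], [0.003, 0.004, -1.0]]
force: [-1.1, 3.2, 11.7]
opening: 13.2
grip_force: 62.6
```

In contact. Releasing and retreating upward.

Call:
{"api": "move_arm", "payload": {
  "increments": [
    {"dx": 0, "dy": 0, "dz": 0, "rx": 0, "ry": 0, "rz": 0, "claw": 0.3},
    {"dx": 0, "dy": 0, "dz": 0, "rx": 0, "ry": 0, "rz": 0, "claw": 0.6},
    {"dx": 0, "dy": 0, "dz": 0, "rx": 0, "ry": 0, "rz": 0, "claw": 0.9},
    {"dx": 0, "dy": 0, "dz": 0, "rx": 0, "ry": 0, "rz": 0, "claw": 1},
    {"dx": 0, "dy": 0, "dz": 0, "rx": 0, "ry": 0, "rz": 0, "claw": 1},
    {"dx": 0, "dy": 0, "dz": -0.02, "rx": 0, "ry": 0, "rz": 0, "claw": 1},
    {"dx": 0, "dy": 0, "dz": -0.04, "rx": 0, "ry": 0, "rz": 0, "claw": 1},
    {"dx": 0, "dy": 0, "dz": -0.04, "rx": 0, "ry": 0, "rz": 0, "claw": 1},
    {"dx": 0, "dy": 0, "dz": -0.04, "rx": 0, "ry": 0, "rz": 0, "claw": 1},
    {"dx": 0, "dy": 0, "dz": -0.02, "rx": 0, "ry": 0, "rz": 0, "claw": 1},
    {"dx": 0, "dy": 0, "dz": 0, "rx": 0, "ry": 0, "rz": 0, "claw": 1}
  ]
}}

```text
t: 31.6
ee_pos: [494.1, -339.2, 243.6]
eef_rot: [[0.972, 0.236, 0.006], [0.236, -0.972, -0.005], [0.005, 0.007, -1.0]]
force: [-0.4, 0.0, -2.0]
opening: 85.7
grip_force: 0.0
```

Run:
```python
from h import *
d=snap('wrist'); e=snap('scene')
for n in ['scoop','lip','handle']: print(n,[np.array(o['at']) for o in manip.mark_of('wrist',n)[:2]])
print([np.array(o['at']) for o in manip.mark_of('scene','funnel')[:2]])
a=d['img'][0:400,80:480,::-1]; b=cv2.resize(e['img'][130:290,170:330,::-1],(400,400))
cv2.imwrite('pics/w10.png',np.hstack([a,b]))
```

```text
scoop [array([ 501.6, -336.2,    3.8])]
lip [array([ 571.3, -316. ,   13.5])]
handle [array([ 497.7, -334.7,   99.1])]
[array([602.2, -31.6,  70.3])]
```

View pics/w10.png

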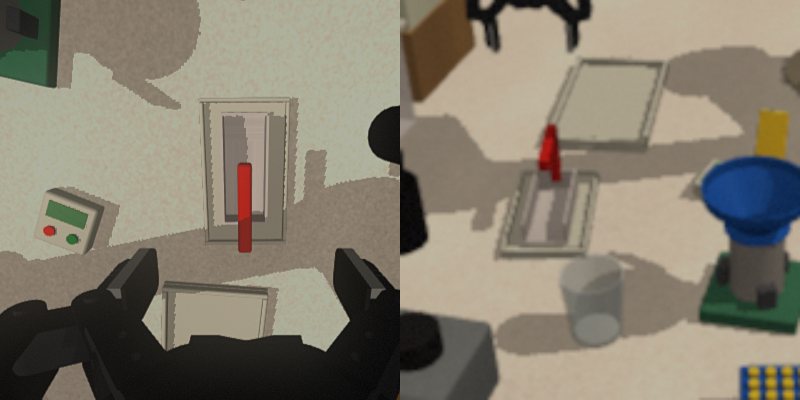

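The empty scoop lies flat in its tray (px 222–268, 112–222), the funnel stands upright in the jar, and nothing else has been moved.

```bash
python3 -c "
from plant import manip
print(manip.job_done())"
```

```text
the job is handed in; nothing more can be done
None
```

The job is handed in at about 32 s of the 67 s allowed: the funnel stands upright on the jar's rim, the balls are poured through it into the jar (the scoop looks empty and its weight fell by about six balls' worth, though I could not count all six), and the empty scoop is flat back in its tray with nothing else visibly disturbed.

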